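# Roll down both seals of a gift box under the press

## Task

Press down the two stickers on the brown gift box with the roller press: slide the box flat along the table with its gold-seal end against the steel fence, in under the blue bracket, beneath the roller and right through until it is clear of the white bracket, then turn the box end for end and run the red-seal end through the same way, in at blue and out at white. Finally set the box down, lid up, in the middle of the green area and lined up with it, either way round. Keep the box level throughout and leave the cup, roll, tin and jar where they stand.

Things in the scene. Friction and masses are not known exactly. Their poses are not given: they have to be found in the camera images.
- station: Roller press, fixed. Origin on the table under the middle of the roller; x points to the fence, y along the fence to the infeed (blue) side, z up. Steel fence 280 mm long (y -140..140), 30 high, its face at x = 22 mm; the lane before it is bare table. A frame 107 mm high stands behind the fence from x = 55 mm.
- blue_bracket (a point): Free tip, underside, of the blue infeed bracket, at station (-20, 38, 47) mm. The bracket is a flat bar reaching from behind the fence over the lane to this tip, 24 mm wide (y 26..50), 8 mm thick.
- white_bracket (a point): The same point of the like white outfeed bracket, at station (-20, -38, 47) mm (y -50..-26).
- roller (a point): Centre of the black rubber roller with orange end, 32 mm across, 40 mm long (station x -20..20 mm), axis along the station's x, turning freely. At rest it is 52 mm above the table, so its underside is at 36 mm.
- press (a joint): Lift of the sprung roller in m: 0 at rest, up to 0.014; about 4 N when the 40 mm high box lifts it by 0.004.
- giftbox: Dark brown gift box, 160 x 60 x 40 mm (x, y, z), about 0.2 kg, loose. Origin at the centre of its underside; x runs lengthwise to the gold-seal end, z up.
- seal_gold (a point): Centre of the gold round sticker (24 mm) on the lid, at box (60, 0, 40) mm, 20 mm from that end.
- seal_red (a point): Centre of the red round sticker (24 mm) on the lid, at box (-60, 0, 40) mm, 20 mm from that end.
- green_area: Green rectangle marked on the table, 220 x 120 mm (x, y), flush with the surface. Origin at its centre, x along its length.
- seal_cup: Bystander: white cup, 66 mm across, 60 high; loose; origin at the centre of its underside.
- seal_roll: Bystander: yellow roll standing on its flat face, 80 mm across, 45 high; loose; origin at the centre of its underside.
- tin: Bystander: small copper-coloured tin, 60 mm across, 40 high; loose; origin at the centre of its underside.
- jar: Bystander: jar, 60 mm across, 90 high; loose; origin at the centre of its underside.
Mind the look-alikes: they are no part of the job. Leave any purple or turquoise look-alike of the giftbox alone.

How it is judged (in metres and radians):
On the way, in this order (a step that is already met when the one before it is completed fails the run):
1. the gold seal is in the lane on the blue-bracket side, box flat on the table, its end within 15 mm of the fence (y of seal_gold in the frame of station between 0.03 and 0.14 m and x of seal_gold in the frame of station above -0.013 m and z of seal_gold in the frame of station below 0.05 m), for 0.05 s.
2. the gold seal is under the roller (within 12 mm along the lane, box end within 15 mm of the fence) and the roller is lifted by the box (y of seal_gold in the frame of station between -0.012 and 0.012 m and x of seal_gold in the frame of station above -0.013 m and z of seal_gold in the frame of station below 0.05 m and value of joint press above 0.002 m), for 0.02 s.
3. the gold end has come right through, clear of the white bracket, still in the lane on the table (y of seal_gold in the frame of station below -0.075 m and x of seal_gold in the frame of station above -0.045 m and z of seal_gold in the frame of station below 0.055 m), for 0.05 s.
4. the red seal is in the lane on the blue-bracket side, box flat on the table, its end within 15 mm of the fence (y of seal_red in the frame of station between 0.03 and 0.14 m and x of seal_red in the frame of station above -0.013 m and z of seal_red in the frame of station below 0.05 m), for 0.05 s.
5. the red seal is under the roller (within 12 mm along the lane, box end within 15 mm of the fence) and the roller is lifted by the box (y of seal_red in the frame of station between -0.012 and 0.012 m and x of seal_red in the frame of station above -0.013 m and z of seal_red in the frame of station below 0.05 m and value of joint press above 0.002 m), for 0.02 s.
6. the red end has come right through, clear of the white bracket, still in the lane on the table (y of seal_red in the frame of station below -0.075 m and x of seal_red in the frame of station above -0.045 m and z of seal_red in the frame of station below 0.055 m), for 0.05 s.
At the end, for the whole second after the job is handed in: The gift box lies flat, lid up, released and at rest on the table, its centre within 30 mm (each way) of the middle of the green area and its length within 0.25 rad of the area's length, either way round (x of giftbox in the frame of green_area between -0.03 and 0.03 m and y of giftbox in the frame of green_area between -0.03 and 0.03 m and angle between the x axis of giftbox and the x axis of green_area, either way round below 0.25 rad and angle between giftbox's own z axis and vertical below 0.05 rad and z of giftbox in the frame of green_area below 0.006 m and linear speed of giftbox below 0.01 m/s and angular speed of giftbox below 0.05 rad/s); the robot touches nothing.
It fails at once if the gift box is tipped by more than 0.5 rad (angle between giftbox's own z axis and vertical above 0.5 rad).
It fails at once if another thing on the table is moved by more than 25 mm (distance of any of seal_cup, seal_roll, tin, jar from where it was at the start of the episode above 0.025 m).
It also fails if it takes over 70 s, if anything falls off the work surface, if the arm or the gripper's body presses on something with over 40 N, if the wrist force passes 120 N, or if a joint passes its speed limit or range.

## Robot

A 6-joint arm with a two-finger parallel gripper is mounted at the origin on the work surface. World frame = base frame: x ahead of the robot, y to its left, z up, the work surface at z = 0. Lengths are in m, angles in degrees, forces in N, time in s.
With the tool pointing down it reaches from about 0.325 to 0.85 m from the base axis. Payload 15.5 kg.
Tool frame: the origin (TCP) lies at the very end of the fingers, on their centre line; the grasp point (between the pads) lies pinch_z behind it (pinch_z is the distance from the TCP to the grasp point, in m); z points along the fingers, y is the line along which they close (so a half turn about z gives the same grasp; the last joint's range is limited). The gripper opens to 91 mm and grips with 3 to 60 N. Pads are 32 mm wide; open, the fingers measure 118 mm over their backs; the gripper's body (76 mm by 178 mm) begins 60 mm behind the grasp point.
Start: joints at [58.7, 28.281, 77.091, -0, 74.628, -5.472], TCP at [0.272, 0.563, 0.214] pointing down, gripper open.
Joint ranges: [-166.48, 166.48], [-47.26, 123.95], [12.59, 153.08], [-70.14, 250.14], [6.76, 159.57], [-176.63, 176.63]. Speed limits (degrees/s): [108.29, 108.29, 147.25, 172.46, 172.46, 172.46].

## Interface

Orientations are given as [roll, pitch, yaw] about the fixed x, y, z axes, in that order (R = Rz(yaw) Ry(pitch) Rx(roll)).
In Python, from cell import * gives the robot as it stands. The module is installed in compiled form; this text tells all that it offers.
- The arm moves only by the tool play_rows, never from a script. Its argument "increments" is a list of rows, each an object of numbers: "wx", "wy", "wz": the turn, a rotation vector about the tool's x, y, z each as a share of 360 degrees, from -1 to 1; "tx", "ty", "tz": the shift along the tool's x, y, z each as a share of 0.1 m, from -1 to 1; "gripper": the opening, from 0 (shut) to 1 (fully open). A call has 1 to 20 rows; each row is the pose to reach, as a shift and turn from the pose commanded when the call began, along the tool's axes at that moment, turning the shorter way round; what a row does not reach only later rows make up. A row lasts 1/8 s, in which the tool goes at most 62.5 mm and 10.7 degrees, less where a joint would pass 70% of its speed; a pose out of reach is approached as far as the arm can. A call with a number of a shift or a turn outside -1 to 1 is refused whole. A call with a gripper value outside its range is refused whole. The fingers move at their own pace and stop on an object; "newtons" is the grip in N (left out, the last holds). Time passes only in rows, so rows that repeat a pose let the fingers close. It gives the time, the measured TCP pose, the force, the opening and the grip force at its end, in the units of the state.
- get_state(): the state, without advancing time (a new reading comes with each control period).
- snapshot(name): name is "scene" or "top" or "wrist"; returns (picture, depth): 480x640x3 uint8, red, green, blue; 480x640 float32, m along the optical axis (not along the pixel's ray), 0 where there is no reading.
- calibration(name): a dict with "intrinsics" (3x3 intrinsics, pixels), "R" (3x3) and "t" (3): a world point X has camera coordinates R X + t. Camera axes: x right, y down, z forward; pixel columns grow to the right and rows downward; lengths in m; the calibration is good to about 2 mm. A picture is of the moment at which its call begins: read the wrist's pose just before it. calibration takes no time and is no camera call; for the wrist camera it gives the pose at the moment of the call.
- job_done(): hands the job in; it is judged then, once.
The state is a dict: "clock": time; "q": joint angles; "joint_vel": joint speeds; "joint_torque": joint torques, N m; "tool_pos": TCP position; "eef_rot": TCP orientation; "ft_force": force on the tool from outside, world axes, zero at the start; "ft_torque": the same for the moment, N m; "finger_gap": opening from 0.0 (shut) to 1.0 (fully open); "grasp_force": force on a finger pad.
Only numpy, scipy, OpenCV 4.12 (cv2) and the standard library are available. Lean on these libraries where they do the work, as an engineer would, in place of code of your own. Each camera call takes 0.05 s, during which the arm holds its last target. There are 200 camera calls.

## Working session

There is one attempt and no reset: what is moved stays moved. The work goes in short steps, Python scripts to look and compute and a tool call to move; the robot and the scene stay as the last step left them, time stands still between calls to the robot, and variables do not carry over. Pictures are saved under pics/ and viewed, at most 10 in all, crops included, and the job is handed in when it is done.

Besides the shell and the picture viewer there is one more tool, called after "Request:" by a JSON object that holds its "name" and its "arguments". play_rows: Moves the arm, as the interface text tells. Its arguments: {"type":"object","properties":{"increments":{"type":"array","items":{"type":"object","properties":{"wx":{"type":"number"},"wy":{"type":"number"},"wz":{"type":"number"},"tx":{"type":"number"},"ty":{"type":"number"},"tz":{"type":"number"},"gripper":{"type":"number"}}}},"newtons":{"type":"number"}},"required":["increments"]}

```bash
mkdir -p pics; cat > h.py <<'E'
from cell import *
import numpy as np, cv2
def snap(n,f):
    p,d=snapshot(n); cv2.imwrite('pics/'+f+'.png',p[:,:,::-1]); np.savez(''+f+'.npz',p=p,d=d,**calibration(n)); return p,d
def ray(c,uv,z):
    uv=np.atleast_2d(uv); K,R,t=c['intrinsics'],c['R'],c['t']
    d=np.c_[uv,np.ones(len(uv))]@np.linalg.inv(K).T@R; o=-R.T@t
    return o+d*((z-o[2])/d[:,2])[:,None]
E
python3 - <<'E'
from h import *
snap('top','top0'); snap('scene','sc0')
print(get_state())
E
```

```text
{'clock': 0.1, 'q': array([ 5.86969714e+01,  2.83116316e+01,  7.71234636e+01,  7.64734955e-04,
        7.46263829e+01, -5.47198281e+00]), 'joint_vel': array([ 0.02398606, -0.12326035, -0.02040827, -0.06675903,  0.1039453 ,
        0.01585842]), 'joint_torque': array([ 1.32835550e-03, -8.80238986e+01, -3.82550633e+01,  7.08197546e-02,
        4.81808209e-02, -8.65039419e-05]), 'tool_pos': array([0.27214804, 0.56227184, 0.21339523]), 'eef_rot': array([-1.79938872e+02, -6.59628379e-03,  1.54168748e+02]), 'ft_force': array([0.52107805, 0.385401  , 0.49359681]), 'ft_torque': array([ 0.00389077, -0.0522602 ,  0.03355521]), 'grasp_force': 0.0, 'finger_gap': 0.9988336842648949}
```

View pics/top0.png

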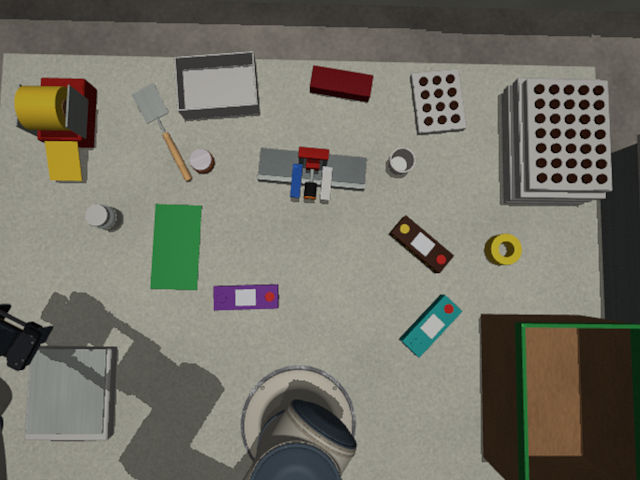

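View pics/sc0.png

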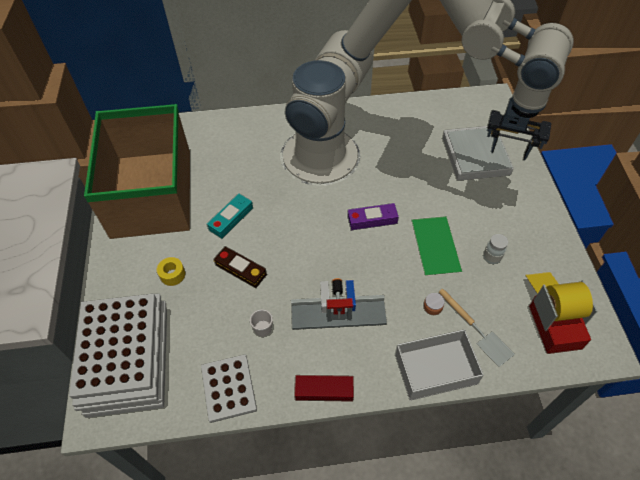

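The top view shows three boxes: brown at (421,244), purple at (246,297) and turquoise at (431,325). The brown one matches the description, with gold at (405,229) and red at (441,259). The station is at (312,172) with blue on the left, and the green area is at (177,247). I'll confirm the box in a crop and measure.

```bash
cat > meas.py <<'E'
from h import *
def blob(p,lo,hi,roi):
    h=cv2.cvtColor(p,cv2.COLOR_RGB2HSV); m=cv2.inRange(h,lo,hi); k=np.zeros_like(m); x0,y0,x1,y1=roi; k[y0:y1,x0:x1]=255
    m&=k; n,l,s,c=cv2.connectedComponentsWithStats(m); i=1+np.argmax(s[1:,4]); return c[i],s[i,4],(l==i).astype('uint8')
def pts(m): # rect
    c=max(cv2.findContours(m,0,1)[0],key=cv2.contourArea); return cv2.minAreaRect(c)
E
python3 - <<'E'
from meas import *
D=np.load('top0.npz');p=D['p'];d=D['d']
print('cam',-D['R'].T@D['t'],D['intrinsics'][0,0])
R=lambda uv,z:ray(D,uv,z)[:,:2].round(4).tolist()
c,a,_=blob(p,(20,120,120),(35,255,255),(395,215,420,240));print('gold',c,a,R(c,.04)); g=np.array(R(c,.04)[0])
for lo,hi in(((0,150,120),(6,255,255)),((172,150,120),(180,255,255))):
    try: c,a,_=blob(p,lo,hi,(425,245,455,275));print('red',c,a,R(c,.04))
    except Exception as e: print(e)
c,a,m=blob(p,(45,120,50),(75,255,255),(130,190,220,300));r=pts(m);print('green',r,R(cv2.boxPoints(r),0),R(r[0],0))
c,a,m=blob(p,(105,120,60),(125,255,255),(280,150,310,205));r=pts(m);print('blue',r,R(cv2.boxPoints(r),.055))
c,a,m=blob(p,(0,0,175),(180,50,255),(318,160,335,205));r=pts(m);print('white',r,R(cv2.boxPoints(r),.055))
c,a,m=blob(p,(5,150,150),(18,255,255),(295,170,325,205));print('orange',c,a,R(c,.055))
for n,uv,z in(('cup',(402,160),.06),('roll',(506,249),.045),('tin',(202,160),.04),('jar',(98,216),.09)):print(n,R(uv,z))
def E(x0,y0,x1,y1,s):return cv2.resize(p[y0:y1,x0:x1],None,fx=s,fy=s,interpolation=2)
a=E(245,135,380,215,5.9);b=E(380,205,465,275,5.9)
o=np.zeros((a.shape[0],0,3),'uint8')
cv2.imwrite('pics/crop1.png',a[:,:,::-1]); 
w=cv2.resize(p[135:275,245:465],None,fx=3.6,fy=3.6,interpolation=2);cv2.imwrite('pics/crop2.png',w[:,:,::-1])
# height map of station world
K=D['intrinsics'];v,u=np.mgrid[140:205,250:375];z=d[140:205,250:375];X=np.stack([(u-K[0,2])/K[0,0]*z,(v-K[1,2])/K[1,1]*z,z],-1)-D['t'];X=X@D['R']
f=(X[...,2]>.024)&(X[...,2]<.036)
q=X[f][:,:2];print('fence',len(q),cv2.minAreaRect(q.astype('float32')))
h=X[X[...,2]>.04];print('tall')
for zz in(.045,.06,.075,.09,.1,.115):
    s=X[(X[...,2]>zz)];print(zz,len(s),s.min(0).round(3),s.max(0).round(3)) if len(s) else 0
print((X[::3,20:80:4,2]*1000).astype(int))
E
```

```text
cam [ 0.38789433 -0.0107627   1.16134336] 445.4561151050804
gold [404.2972973  228.27027027] 74 [[0.4964, -0.2618]]
red [440.88059701 259.        ] 67 [[0.4196, -0.3545]]
attempt to get argmax of an empty sequence
green ((175.6924285888672, 246.88241577148438), (46.09623718261719, 84.91862487792969), 3.2704880237579346) [[0.3369, 0.3858], [0.5567, 0.3823], [0.5517, 0.2626], [0.3315, 0.268]] [[0.4434, 0.3248]]
blue ((295.8441467285156, 180.17352294921875), (9.535321235656738, 33.442222595214844), 5.90614128112793) [[0.5713, 0.0306], [0.6561, 0.0233], [0.654, -0.0006], [0.5692, 0.0068]]
white ((325.74591064453125, 182.79507446289062), (7.786073207855225, 31.1442928314209), 5.19442892074585) [[0.5684, -0.0474], [0.6475, -0.0536], [0.646, -0.0732], [0.5669, -0.0669]]
orange [307. 196.] 1 [[0.5728, -0.0135]]
cup [[0.6675, -0.2521]]
roll [[0.4469, -0.5193]]
tin [[0.6635, 0.2548]]
jar [[0.5106, 0.4862]]
fence 418 ((0.6421836614608765, -0.025640055537223816), (0.27941080927848816, 0.06451807916164398), 85.5886001586914)
tall
0.045 1482 [ 0.388 -0.076  0.045] [0.686 0.029 1.161]
0.06 720 [ 0.
[... 936 characters left out ...]
3  53]
 [ 14  13  16  17  17  13  54  54  14  17  52  19  11  15  52]
 [ 31  28  27  29  15  10  54  53  15  10  56  11  17  55  52]
 [ 26  30  29  30  30  30  55  57  28  31  51  28  14  56  59]
 [  1   0   6   8  10  19  56  54  30  64  67  65  30  59  53]
 [ -4  -4   0   0   0  -1  55  53  -6  62  64  67  13  54  57]
 [ -1   0  -1   0   0  -2  61  52   4  64  67  62   1  52  55]
 [ -1   0  -3  -2   0   5  56  52  -2  63  66  64  -1  58  55]
 [  4   0   0   0   0  -2  55  55   2  68  63  60  -1  54  55]
 [  0   0   5   2  -1   4   0  47   1  64  64  64  -1  54  54]
 [  0   0  -1   0  -5  -1  -1  -3   1   2   2   0   0   0  -2]
 [  3  -3   0   0   1  -2   0   0   0  -4   4  -1   1  -4   0]]
```

View pics/crop2.png

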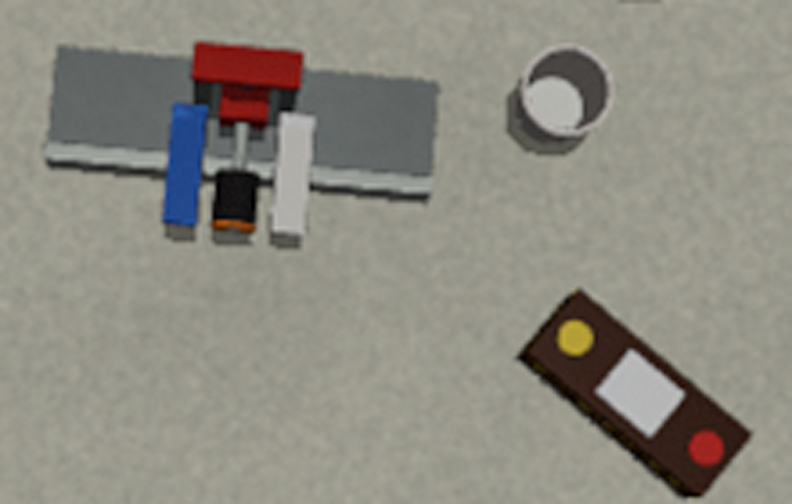

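The crop confirms the brown box: gold at (575,337), red at (706,448), with the blue bracket on the left of the press and white on the right. Next I'll plan the traverse.

```bash
cat > plan.py <<'E'
from h import *
def plan(wps,start=None):
    s=get_state(); cur=np.r_[s['tool_pos'],s['eef_rot'][2]] if start is None else np.array(start,float)
    for w in wps:
        w=np.array(w,float); n=1
        while True:
            y=np.radians(cur[3]); st=(w-cur)/n; st[3]=((w[3]-cur[3]))/n; ok=True; out=[]; c=cur.copy()
            for i in range(n):
                y=np.radians(c[3]); tx=np.cos(y)*st[0]+np.sin(y)*st[1]; ty=np.sin(y)*st[0]-np.cos(y)*st[1]
                out.append((np.array([tx,ty,-st[2]])*10).round(3).tolist()+[round(-st[3]/360,4),int(np.ceil(max(np.linalg.norm(st[:3])/.055,abs(st[3])/10.)))]); c=c+st
                ok&=max(abs(tx),abs(ty),abs(st[2]))<=.1
            if ok: break
            n+=1
        print(w.round(3).tolist()); [print('  tx %.3f ty %.3f tz %.3f wz %.4f rows %d'%tuple(o)) for o in out]; cur=w
E
python3 - <<'E'
from plan import *
plan([(.40,.15,.26,90),(.40,-.02,.30,50)])
c=calibration('wrist');s=get_state();print(s['tool_pos'],(-c['R'].T@c['t']).round(3),c['R'].round(2),c['intrinsics'][0,0])
E
```

```text
[0.4, 0.15, 0.26, 90.0]
  tx -0.589 ty -0.631 tz -0.093 wz 0.0356 rows 2
  tx -0.715 ty -0.484 tz -0.093 wz 0.0356 rows 2
  tx -0.804 ty -0.313 tz -0.093 wz 0.0356 rows 2
  tx -0.854 ty -0.127 tz -0.093 wz 0.0356 rows 2
  tx -0.861 ty 0.066 tz -0.093 wz 0.0356 rows 2
[0.4, -0.02, 0.3, 50.0]
  tx -0.850 ty 0.000 tz -0.200 wz 0.0556 rows 2
  tx -0.799 ty 0.291 tz -0.200 wz 0.0556 rows 2
[0.27214804 0.56227184 0.21339523] [0.199 0.598 0.383] [[ 0.44  0.9  -0.  ]
 [ 0.86 -0.42  0.29]
 [ 0.26 -0.13 -0.96]] 413.3400594994202
```

Request:
{"name": "play_rows", "arguments": {"increments": [{"tx": -0.59, "ty": -0.63, "tz": -0.09, "wz": 0.036}, {"tx": -0.59, "ty": -0.63, "tz": -0.09, "wz": 0.036}, {"tx": -0.59, "ty": -0.63, "tz": -0.09, "wz": 0.036}]}}

```text
validation failed for argument at $.in...
```

Request:
{"name": "play_rows", "arguments": {"increments": [{"tx": -0.72, "ty": -0.48, "tz": -0.09, "wz": 0.036}, {"tx": -0.72, "ty": -0.48, "tz": -0.09, "wz": 0.036}]}}

```text
validation failed for argument at $.in...
```

Request:
{"name": "play_rows", "arguments": {"increments": [{"tx": -0.8, "ty": -0.31, "tz": -0.09, "wz": 0.036}, {"tx": -0.8, "ty": -0.31, "tz": -0.09, "wz": 0.036}]}}

```text
validation failed for argument at $.in...
```

Request:
{"name": "play_rows", "arguments": {"increments": [{"tx": -0.85, "ty": -0.13, "tz": -0.09, "wz": 0.036}, {"tx": -0.85, "ty": -0.13, "tz": -0.09, "wz": 0.036}, {"tx": -0.85, "ty": -0.13, "tz": -0.09, "wz": 0.036}]}}

```text
validation failed for argument at $.in...
```

```bash
python3 - <<'E'
from plan import *
s=get_state();print(s['clock'],s['tool_pos'],s['eef_rot'])
plan([(.5,-.02,.30,50)])
E
```

```text
0.1 [0.27214804 0.56227184 0.21339523] [-1.79938872e+02 -6.59628379e-03  1.54168748e+02]
[0.5, -0.02, 0.3, 50.0]
  tx -0.655 ty -0.607 tz -0.124 wz 0.0413 rows 2
  tx -0.789 ty -0.418 tz -0.124 wz 0.0413 rows 2
  tx -0.870 ty -0.201 tz -0.124 wz 0.0413 rows 2
  tx -0.893 ty 0.029 tz -0.124 wz 0.0413 rows 2
  tx -0.855 ty 0.257 tz -0.124 wz 0.0413 rows 2
  tx -0.761 ty 0.468 tz -0.124 wz 0.0413 rows 2
  tx -0.615 ty 0.648 tz -0.124 wz 0.0413 rows 2
```

Request:
{"name": "play_rows", "arguments": {"increments": [{"tx": -0.65, "ty": -0.61, "tz": -0.12, "wx": 0, "wy": 0, "wz": 0.041, "gripper": 1}, {"tx": -0.65, "ty": -0.61, "tz": -0.12, "wx": 0, "wy": 0, "wz": 0.041, "gripper": 1}, {"tx": -0.65, "ty": -0.61, "tz": -0.12, "wx": 0, "wy": 0, "wz": 0.041, "gripper": 1}]}}

```text
clock: 0.48
tool_pos: [0.3048, 0.4779, 0.2262]
eef_rot: [-180.0, 0.0, 139.3]
ft_force: [-0.2, 0.2, 0.7]
finger_gap: 0.998
grasp_force: 0.0
```

Request:
{"name": "play_rows", "arguments": {"increments": [{"tx": -0.79, "ty": -0.42, "tz": -0.12, "wx": 0, "wy": 0, "wz": 0.041, "gripper": 1}, {"tx": -0.79, "ty": -0.42, "tz": -0.12, "wx": 0, "wy": 0, "wz": 0.041, "gripper": 1}, {"tx": -0.79, "ty": -0.42, "tz": -0.12, "wx": 0, "wy": 0, "wz": 0.041, "gripper": 1}]}}

```text
clock: 0.85
tool_pos: [0.3374, 0.3954, 0.2381]
eef_rot: [180.0, -0.0, 124.6]
ft_force: [-0.6, -0.2, 0.8]
finger_gap: 1.003
grasp_force: 0.0
```

Request:
{"name": "play_rows", "arguments": {"increments": [{"tx": -0.87, "ty": -0.2, "tz": -0.12, "wx": 0, "wy": 0, "wz": 0.041, "gripper": 1}, {"tx": -0.87, "ty": -0.2, "tz": -0.12, "wx": 0, "wy": 0, "wz": 0.041, "gripper": 1}, {"tx": -0.87, "ty": -0.2, "tz": -0.12, "wx": 0, "wy": 0, "wz": 0.041, "gripper": 1}]}}

```text
clock: 1.23
tool_pos: [0.3704, 0.313, 0.25]
eef_rot: [180.0, -0.0, 109.9]
ft_force: [0.0, 1.1, 0.6]
finger_gap: 0.999
grasp_force: 0.0
```

Request:
{"name": "play_rows", "arguments": {"increments": [{"tx": -0.89, "ty": 0.03, "tz": -0.12, "wx": 0, "wy": 0, "wz": 0.041, "gripper": 1}, {"tx": -0.89, "ty": 0.03, "tz": -0.12, "wx": 0, "wy": 0, "wz": 0.041, "gripper": 1}, {"tx": -0.89, "ty": 0.03, "tz": -0.12, "wx": 0, "wy": 0, "wz": 0.041, "gripper": 1}]}}

```text
clock: 1.6
tool_pos: [0.4036, 0.2307, 0.2619]
eef_rot: [180.0, -0.0, 95.1]
ft_force: [-0.6, 0.0, -0.7]
finger_gap: 1.0
grasp_force: 0.0
```

Request:
{"name": "play_rows", "arguments": {"increments": [{"tx": -0.85, "ty": 0.26, "tz": -0.12, "wx": 0, "wy": 0, "wz": 0.041, "gripper": 1}, {"tx": -0.85, "ty": 0.26, "tz": -0.12, "wx": 0, "wy": 0, "wz": 0.041, "gripper": 1}, {"tx": -0.85, "ty": 0.26, "tz": -0.12, "wx": 0, "wy": 0, "wz": 0.041, "gripper": 1}]}}

```text
clock: 1.98
tool_pos: [0.4372, 0.1485, 0.2738]
eef_rot: [180.0, -0.0, 80.4]
ft_force: [-0.3, 1.2, 0.0]
finger_gap: 1.0
grasp_force: 0.0
```

Request:
{"name": "play_rows", "arguments": {"increments": [{"tx": -0.76, "ty": 0.47, "tz": -0.12, "wx": 0, "wy": 0, "wz": 0.041, "gripper": 1}, {"tx": -0.76, "ty": 0.47, "tz": -0.12, "wx": 0, "wy": 0, "wz": 0.041, "gripper": 1}, {"tx": -0.76, "ty": 0.47, "tz": -0.12, "wx": 0, "wy": 0, "wz": 0.041, "gripper": 1}]}}

```text
clock: 2.35
tool_pos: [0.4708, 0.0658, 0.2857]
eef_rot: [-180.0, -0.0, 65.7]
ft_force: [0.0, 0.5, 0.1]
finger_gap: 1.001
grasp_force: 0.0
```

Request:
{"name": "play_rows", "arguments": {"increments": [{"tx": -0.62, "ty": 0.65, "tz": -0.12, "wx": 0, "wy": 0, "wz": 0.041, "gripper": 1}, {"tx": -0.62, "ty": 0.65, "tz": -0.12, "wx": 0, "wy": 0, "wz": 0.041, "gripper": 1}, {"tx": -0.62, "ty": 0.65, "tz": -0.12, "wx": 0, "wy": 0, "wz": 0.041, "gripper": 1}, {"tx": -0.62, "ty": 0.65, "tz": -0.12, "wx": 0, "wy": 0, "wz": 0.041, "gripper": 1}]}}

```text
clock: 2.85
tool_pos: [0.5033, -0.0161, 0.2974]
eef_rot: [-179.9, 0.0, 51.1]
ft_force: [-0.2, 0.0, 0.8]
finger_gap: 0.994
grasp_force: 0.0
```

```bash
python3 - <<'E'
from plan import *
s=get_state();print(s['clock'],s['tool_pos'],s['eef_rot'])
snap('wrist','w1')
plan([(.458,-.308,.20,50.4)])
E
```

```text
2.85 [ 0.50331961 -0.01609513  0.29743869] [-1.79930230e+02  4.30541295e-03  5.10679824e+01]
[0.458, -0.308, 0.2, 50.4]
  tx -0.851 ty 0.494 tz 0.325 wz 0.0006 rows 2
  tx -0.850 ty 0.497 tz 0.325 wz 0.0006 rows 2
  tx -0.848 ty 0.501 tz 0.325 wz 0.0006 rows 2
```

View pics/w1.png

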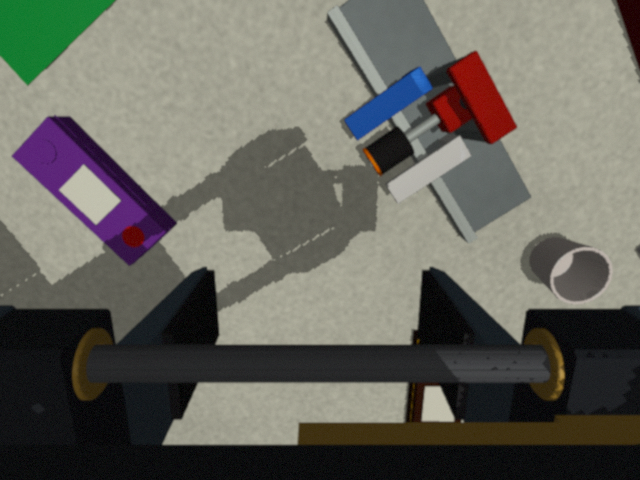

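The wrist view shows the press: blue bracket tip near (350,130), white tip near (393,195), fence face strip from (328,15) to (467,240). I'll fit these lines.

```bash
python3 - <<'E'
from meas import *
D=np.load('w1.npz');p=D['p'];h=cv2.cvtColor(p,cv2.COLOR_RGB2HSV)
print([h[y,x].tolist() for x,y in((336,16),(353,53),(450,212),(380,40),(480,190),(300,60),(350,20),(430,210))])
# sample profile across strip at two places, along normal
n=np.array([np.cos(np.radians(-31.7)),np.sin(np.radians(-31.7))])
for c in((345,38),(358,60),(440,195),(455,220)):
    print(c,[int(p[int(round(c[1]+k*n[1])),int(round(c[0]+k*n[0]))].mean()) for k in range(-14,22)])
c,a,m=blob(p,(105,120,40),(128,255,255),(330,60,440,145));r=pts(m);print('blue',a,r,ray(D,cv2.boxPoints(r),.055)[:,:2].round(4).tolist())
c,a,m=blob(p,(0,0,170),(180,40,255),(380,130,475,205));r=pts(m);print('white',a,r,ray(D,cv2.boxPoints(r),.055)[:,:2].round(4).tolist())
E
```

```text
[[51, 11, 166], [51, 12, 155], [51, 13, 136], [80, 14, 108], [83, 19, 105], [30, 25, 164], [70, 14, 112], [27, 29, 160]]
(345, 38) [158, 157, 155, 154, 152, 138, 110, 89, 64, 55, 57, 57, 104, 141, 164, 162, 160, 161, 161, 164, 166, 163, 162, 153, 135, 124, 111, 107, 108, 108, 109, 108, 108, 107, 107, 110]
(358, 60) [151, 153, 153, 156, 152, 149, 126, 98, 78, 57, 47, 47, 88, 125, 159, 162, 164, 161, 161, 166, 167, 166, 164, 156, 136, 124, 109, 104, 106, 108, 108, 108, 107, 106, 109, 106]
(440, 195) [162, 162, 162, 163, 162, 162, 160, 155, 123, 90, 55, 55, 57, 85, 135, 149, 149, 146, 146, 150, 151, 150, 148, 132, 114, 108, 102, 103, 104, 103, 102, 102, 101, 101, 102, 103]
(455, 220) [157, 157, 155, 157, 157, 159, 154, 143, 102, 83, 58, 58, 59, 89, 135, 144, 145, 144, 144, 147, 148, 148, 147, 133, 114, 106, 102, 102, 99, 101, 99, 101, 99, 100, 97, 99]
blue 2350 ((388.09149169921875, 102.59529113769531), (26.97451400756836, 93.39002990722656), 55.61965560913086) [[0.5714, 0.0308], [0.6557, 0.0228], [0.6557, -0.0021], [0.5701, 0.0051]]
white 1802 ((428.6922912597656, 169.53843688964844), (21.0786075592041, 86.53321838378906), 56.3099365234375) [[0.5667, -0.0483], [0.6487, -0.0545], [0.6483, -0.0757], [0.5653, -0.0702]]
```

Request:
{"name": "play_rows", "arguments": {"increments": [{"tx": -0.85, "ty": 0.49, "tz": 0, "wx": 0, "wy": 0, "wz": 0, "gripper": 1}, {"tx": -0.85, "ty": 0.49, "tz": 0, "wx": 0, "wy": 0, "wz": 0, "gripper": 1}, {"tx": -0.85, "ty": 0.49, "tz": 0, "wx": 0, "wy": 0, "wz": 0, "gripper": 1}]}}

```text
clock: 3.28
tool_pos: [0.4877, -0.1153, 0.2978]
eef_rot: [-180.0, 0.0, 50.9]
ft_force: [-0.5, 0.0, 0.5]
finger_gap: 1.002
grasp_force: 0.0
```

Request:
{"name": "play_rows", "arguments": {"increments": [{"tx": -0.85, "ty": 0.5, "tz": 0.3, "wx": 0, "wy": 0, "wz": 0, "gripper": 1}, {"tx": -0.85, "ty": 0.5, "tz": 0.3, "wx": 0, "wy": 0, "wz": 0, "gripper": 1}, {"tx": -0.85, "ty": 0.5, "tz": 0.3, "wx": 0, "wy": 0, "wz": 0, "gripper": 1}, {"tx": -0.85, "ty": 0.5, "tz": 0.3, "wx": 0, "wy": 0, "wz": 0, "gripper": 1}]}}

```text
clock: 3.78
tool_pos: [0.4735, -0.2108, 0.268]
eef_rot: [-180.0, -0.0, 50.9]
ft_force: [-0.7, 0.9, 0.2]
finger_gap: 0.994
grasp_force: 0.0
```

```bash
python3 - <<'E'
from meas import *
s=get_state();print(s['clock'],s['tool_pos'],s['eef_rot'])
snap('wrist','w2')
E
```

```text
3.775 [ 0.47349805 -0.21081574  0.26800545] [-1.79979273e+02 -2.76368361e-02  5.09329022e+01]
```

View pics/w2.png

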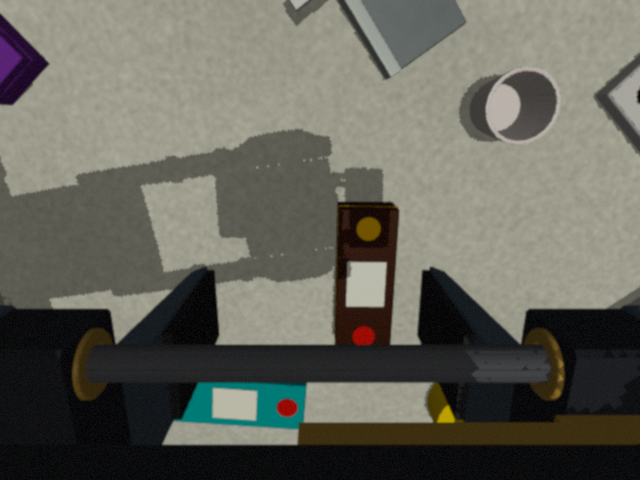

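The brown box is in view with gold at (368,229) and red at (363,336), and nothing stands between the fingers' path and it.

```bash
python3 - <<'E'
from meas import *
from plan import plan
D=np.load('w1.npz');n=np.array([np.cos(np.radians(-31.7)),np.sin(np.radians(-31.7))])
for ks,z in(((-1.5,-1.5,-.5,-.5),0),((9.5,9.5,9,9),.03)):
    uv=np.array([np.array(c)+k*n for c,k in zip(((345,38),(358,60),(440,195),(455,220)),ks)])
    X=ray(D,uv,z)[:,:2];d=X[0]-X[3];print(z,X.round(4).tolist(),'yaw',np.degrees(np.arctan2(-d[0],d[1])))
D=np.load('w2.npz');p=D['p']
c,a,_=blob(p,(12,120,60),(35,255,255),(350,210,390,250));g=ray(D,c,.04)[0];print(c,a,g)
c,a,m=blob(p,(0,180,120),(8,255,255),(345,320,385,352));r=ray(D,c,.04)[0];print(c,a,r)
wl=ray(D,[366,284],.04);print(wl)
u=g-r;b=np.degrees(np.arctan2(u[1],u[0]));ctr=(g+r)/2;print('box',ctr,b,np.linalg.norm(u))
plan([(*ctr[:2],.17,b),(*ctr[:2],.09,b),(*ctr[:2],.014,b)])
E
```

```text
0 [[0.6233, 0.0891], [0.6209, 0.064], [0.6081, -0.1086], [0.6051, -0.1441]] yaw -4.466211416668885
0.03 [[0.629, 0.0848], [0.6269, 0.0613], [0.6144, -0.0996], [0.6117, -0.1327]] yaw -4.532920517680066
[368.1512605  228.50210084] 476 [ 0.49630013 -0.26329511  0.04      ]
[363.05177994 335.41423948] 309 [ 0.41986088 -0.3552344   0.04      ]
[[ 0.45853511 -0.30952382  0.04      ]]
box [ 0.4580805  -0.30926476  0.04      ] 50.25952145566921 0.11956500890884672
[0.458, -0.309, 0.17, 50.26]
  tx -0.863 ty 0.500 tz 0.982 wz 0.0019 rows 3
[0.458, -0.309, 0.09, 50.26]
  tx 0.000 ty 0.000 tz 0.800 wz -0.0000 rows 2
[0.458, -0.309, 0.014, 50.26]
  tx 0.000 ty 0.000 tz 0.760 wz -0.0000 rows 2
```

Request:
{"name": "play_rows", "arguments": {"increments": [{"tx": -0.86, "ty": 0.5, "tz": 0.98, "wx": 0, "wy": 0, "wz": 0.002, "gripper": 1}, {"tx": -0.86, "ty": 0.5, "tz": 0.98, "wx": 0, "wy": 0, "wz": 0.002, "gripper": 1}, {"tx": -0.86, "ty": 0.5, "tz": 0.98, "wx": 0, "wy": 0, "wz": 0.002, "gripper": 1}, {"tx": -0.86, "ty": 0.5, "tz": 0.98, "wx": 0, "wy": 0, "wz": 0.002, "gripper": 1}, {"tx": -0.86, "ty": 0.5, "tz": 0.98, "wx": 0, "wy": 0, "wz": 0.002, "gripper": 1}]}}

```text
clock: 4.45
tool_pos: [0.4586, -0.3096, 0.1712]
eef_rot: [179.9, -0.0, 50.2]
ft_force: [0.3, 0.4, -0.3]
finger_gap: 1.001
grasp_force: 0.0
```

Request:
{"name": "play_rows", "arguments": {"increments": [{"tx": 0, "ty": 0, "tz": 0.8, "wx": 0, "wy": 0, "wz": 0, "gripper": 1}, {"tx": 0, "ty": 0, "tz": 0.8, "wx": 0, "wy": 0, "wz": 0, "gripper": 1}, {"tx": 0, "ty": 0, "tz": 0.8, "wx": 0, "wy": 0, "wz": 0, "gripper": 1}]}}

```text
clock: 4.82
tool_pos: [0.4579, -0.3095, 0.09]
eef_rot: [-180.0, -0.0, 50.2]
ft_force: [0.0, -0.7, 0.2]
finger_gap: 1.003
grasp_force: 0.0
```

```bash
python3 - <<'E'
from plan import *
s=get_state();print(s['clock'],s['tool_pos'],s['eef_rot'])
plan([(.4581,-.3093,.012,50.26),(.4581,-.3093,.11,50.26)])
E
```

```text
4.825 [ 0.4579079  -0.30946246  0.08999685] [-1.79951478e+02 -8.45319973e-03  5.01978854e+01]
[0.458, -0.309, 0.012, 50.26]
  tx 0.002 ty 0.000 tz 0.780 wz -0.0002 rows 2
[0.458, -0.309, 0.11, 50.26]
  tx 0.000 ty 0.000 tz -0.980 wz -0.0000 rows 2
```

Request:
{"name": "play_rows", "arguments": {"increments": [{"tx": 0, "ty": 0, "tz": 0.5, "wx": 0, "wy": 0, "wz": 0, "gripper": 1}, {"tx": 0, "ty": 0, "tz": 0.78, "wx": 0, "wy": 0, "wz": 0, "gripper": 1}, {"tx": 0, "ty": 0, "tz": 0.78, "wx": 0, "wy": 0, "wz": 0, "gripper": 1}, {"tx": 0, "ty": 0, "tz": 0.78, "wx": 0, "wy": 0, "wz": 0, "gripper": 0.5}, {"tx": 0, "ty": 0, "tz": 0.78, "wx": 0, "wy": 0, "wz": 0, "gripper": 0.5}, {"tx": 0, "ty": 0, "tz": 0.78, "wx": 0, "wy": 0, "wz": 0, "gripper": 0.5}, {"tx": 0, "ty": 0, "tz": 0.78, "wx": 0, "wy": 0, "wz": 0, "gripper": 0.5}], "newtons": 30}}

```text
clock: 5.7
tool_pos: [0.4578, -0.3107, 0.0126]
eef_rot: [180.0, -0.0, 50.1]
ft_force: [-1.9, 1.9, 11.0]
finger_gap: 0.659
grasp_force: 30.0
```

Request:
{"name": "play_rows", "arguments": {"increments": [{"tx": 0, "ty": 0, "tz": 0, "wx": 0, "wy": 0, "wz": 0, "gripper": 0.5}, {"tx": 0, "ty": 0, "tz": 0, "wx": 0, "wy": 0, "wz": 0, "gripper": 0.5}]}}

```text
clock: 5.95
tool_pos: [0.4578, -0.3107, 0.0127]
eef_rot: [180.0, -0.0, 50.1]
ft_force: [-1.4, 1.9, 10.7]
finger_gap: 0.658
grasp_force: 30.0
```

```bash
python3 - <<'E'
from plan import *
x,y=np.array([.5885,-.0222])+-.062*np.array([.9969,-.0785])+.11*np.array([.0785,.9969])
print(x,y)
plan([(.4578,-.3107,.11,50.1),(.45,-.10,.12,23),(x,y,.12,-4.5),(x,y,.03,-4.5)])
E
```

```text
0.5353272 0.092326
[0.458, -0.311, 0.11, 50.1]
  tx 0.000 ty -0.000 tz -0.973 wz 0.0001 rows 2
[0.45, -0.1, 0.12, 23.0]
  tx 0.783 ty -0.706 tz -0.050 wz 0.0376 rows 2
  tx 0.596 ty -0.870 tz -0.050 wz 0.0376 rows 2
[0.535, 0.092, 0.12, -4.5]
  tx 0.768 ty -0.718 tz -0.000 wz 0.0382 rows 2
  tx 0.576 ty -0.881 tz -0.000 wz 0.0382 rows 2
[0.535, 0.092, 0.03, -4.5]
  tx 0.000 ty -0.000 tz 0.900 wz -0.0000 rows 2
```

Request:
{"name": "play_rows", "arguments": {"increments": [{"tx": 0, "ty": 0, "tz": -0.1, "wx": 0, "wy": 0, "wz": 0, "gripper": 0.5}, {"tx": 0, "ty": 0, "tz": -0.4, "wx": 0, "wy": 0, "wz": 0, "gripper": 0.5}, {"tx": 0, "ty": 0, "tz": -0.97, "wx": 0, "wy": 0, "wz": 0, "gripper": 0.5}, {"tx": 0, "ty": 0, "tz": -0.97, "wx": 0, "wy": 0, "wz": 0, "gripper": 0.5}, {"tx": 0, "ty": 0, "tz": -0.97, "wx": 0, "wy": 0, "wz": 0, "gripper": 0.5}]}}

```text
clock: 6.58
tool_pos: [0.4574, -0.3104, 0.1088]
eef_rot: [-180.0, 0.0, 50.1]
ft_force: [-1.1, 0.4, -3.6]
finger_gap: 0.658
grasp_force: 30.0
```

Request:
{"name": "play_rows", "arguments": {"increments": [{"tx": 0.4, "ty": -0.35, "tz": -0.05, "wx": 0, "wy": 0, "wz": 0.019, "gripper": 0.5}, {"tx": 0.78, "ty": -0.71, "tz": -0.05, "wx": 0, "wy": 0, "wz": 0.038, "gripper": 0.5}, {"tx": 0.78, "ty": -0.71, "tz": -0.05, "wx": 0, "wy": 0, "wz": 0.038, "gripper": 0.5}]}}

```text
clock: 6.95
tool_pos: [0.4512, -0.2015, 0.1125]
eef_rot: [-179.7, 0.1, 36.5]
ft_force: [0.5, -0.8, -3.1]
finger_gap: 0.663
grasp_force: 30.0
```

Request:
{"name": "play_rows", "arguments": {"increments": [{"tx": 0.3, "ty": -0.44, "tz": -0.05, "wx": 0, "wy": 0, "wz": 0.019, "gripper": 0.5}, {"tx": 0.6, "ty": -0.87, "tz": -0.05, "wx": 0, "wy": 0, "wz": 0.038, "gripper": 0.5}, {"tx": 0.6, "ty": -0.87, "tz": -0.05, "wx": 0, "wy": 0, "wz": 0.038, "gripper": 0.5}]}}

```text
clock: 7.32
tool_pos: [0.4484, -0.0969, 0.1179]
eef_rot: [-179.9, 0.1, 22.9]
ft_force: [0.1, -0.8, -2.3]
finger_gap: 0.661
grasp_force: 30.0
```

Request:
{"name": "play_rows", "arguments": {"increments": [{"tx": 0.38, "ty": -0.36, "tz": 0, "wx": 0, "wy": 0, "wz": 0.019, "gripper": 0.5}, {"tx": 0.77, "ty": -0.72, "tz": 0, "wx": 0, "wy": 0, "wz": 0.038, "gripper": 0.5}, {"tx": 0.77, "ty": -0.72, "tz": 0, "wx": 0, "wy": 0, "wz": 0.038, "gripper": 0.5}]}}

```text
clock: 7.7
tool_pos: [0.4941, -0.0016, 0.118]
eef_rot: [-180.0, 0.0, 9.2]
ft_force: [-0.4, -1.0, -3.1]
finger_gap: 0.658
grasp_force: 30.0
```

Request:
{"name": "play_rows", "arguments": {"increments": [{"tx": 0.29, "ty": -0.44, "tz": 0, "wx": 0, "wy": 0, "wz": 0.019, "gripper": 0.5}, {"tx": 0.58, "ty": -0.88, "tz": 0, "wx": 0, "wy": 0, "wz": 0.038, "gripper": 0.5}, {"tx": 0.58, "ty": -0.88, "tz": 0, "wx": 0, "wy": 0, "wz": 0.038, "gripper": 0.5}, {"tx": 0.58, "ty": -0.88, "tz": 0, "wx": 0, "wy": 0, "wz": 0.038, "gripper": 0.5}]}}

```text
clock: 8.2
tool_pos: [0.5357, 0.0915, 0.1181]
eef_rot: [180.0, 0.1, -4.5]
ft_force: [0.5, 0.1, -2.9]
finger_gap: 0.656
grasp_force: 30.0
```

```bash
python3 - <<'E'
from meas import *
from plan import *
s=get_state();print(s['clock'],s['tool_pos'],s['eef_rot'],s['ft_force'])
p,d=snap('top','t2');D=np.load('t2.npz')
w=cv2.resize(p[130:270,220:420],None,fx=4,fy=4,interpolation=2);cv2.imwrite('pics/t2c.png',w[:,:,::-1])
plan([(.5353,.0923,.06,-4.5),(.5353,.0923,.0135,-4.5)])
E
```

```text
8.2 [0.53572342 0.09145305 0.11808668] [ 1.79960654e+02  9.86390477e-02 -4.47710615e+00] [ 0.5324412   0.12490114 -2.8792165 ]
[0.535, 0.092, 0.06, -4.5]
  tx -0.004 ty -0.011 tz 0.583 wz -0.0001 rows 2
[0.535, 0.092, 0.014, -4.5]
  tx 0.000 ty -0.000 tz 0.465 wz -0.0000 rows 1
```

View pics/t2c.png

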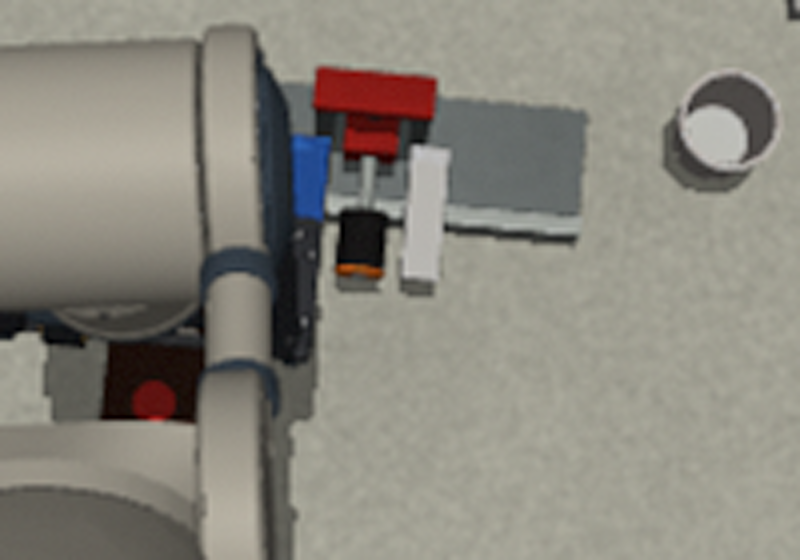

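The box is held, with its red end at (153,400) in the crop pointing away from the fence. Lowering it at the infeed.

Request:
{"name": "play_rows", "arguments": {"increments": [{"tx": 0, "ty": -0.01, "tz": 0.5, "wx": 0, "wy": 0, "wz": 0, "gripper": 0.5}, {"tx": 0, "ty": -0.01, "tz": 0.9, "wx": 0, "wy": 0, "wz": 0, "gripper": 0.5}, {"tx": 0, "ty": -0.01, "tz": 0.9, "wx": 0, "wy": 0, "wz": 0, "gripper": 0.5}, {"tx": 0, "ty": -0.01, "tz": 0.9, "wx": 0, "wy": 0, "wz": 0, "gripper": 0.5}]}}

```text
clock: 8.75
tool_pos: [0.5369, 0.0929, 0.0301]
eef_rot: [-180.0, -0.0, -4.6]
ft_force: [-0.1, 0.5, -2.7]
finger_gap: 0.658
grasp_force: 30.0
```

Request:
{"name": "play_rows", "arguments": {"increments": [{"tx": 0, "ty": 0, "tz": 0.08, "wx": 0, "wy": 0, "wz": 0, "gripper": 0.5}, {"tx": 0, "ty": 0, "tz": 0.14, "wx": 0, "wy": 0, "wz": 0, "gripper": 0.5}, {"tx": 0, "ty": 0, "tz": 0.14, "wx": 0, "wy": 0, "wz": 0, "gripper": 0.5}]}}

```text
clock: 9.12
tool_pos: [0.5364, 0.0937, 0.0148]
eef_rot: [-180.0, -0.0, -4.6]
ft_force: [-0.7, 0.6, -3.1]
finger_gap: 0.654
grasp_force: 30.0
```

Request:
{"name": "play_rows", "arguments": {"increments": [{"tx": -0.01, "ty": 0, "tz": 0.015, "wx": 0, "wy": 0, "wz": 0, "gripper": 0.5}, {"tx": -0.01, "ty": 0, "tz": 0.015, "wx": 0, "wy": 0, "wz": 0, "gripper": 0.5}]}}

```text
clock: 9.38
tool_pos: [0.5353, 0.0938, 0.0134]
eef_rot: [180.0, 0.0, -4.6]
ft_force: [-0.5, -0.0, -3.5]
finger_gap: 0.658
grasp_force: 30.0
```

```bash
python3 - <<'E'
from plan import *
s=get_state();print(s['tool_pos'],s['ft_force'])
o=np.array([.5885,-.0222]);S=lambda x,y:o+x*np.array([.9969,-.0785])+y*np.array([.0785,.9969])
print('station',(s['tool_pos'][:2]-o)@np.array([[.9969,.0785],[-.0785,.9969]]))
plan([(*S(-.062,.03),.0133,-4.5),(*S(-.062,-.1),.0133,-4.5)])
E
```

```text
[0.53525166 0.09379106 0.01343163] [-0.47526979 -0.02997519 -3.5427752 ]
station [-0.06218857  0.11145149]
[0.529, 0.013, 0.013, -4.5]
  tx 0.003 ty 0.815 tz 0.001 wz -0.0002 rows 2
[0.519, -0.117, 0.013, -4.5]
  tx -0.000 ty 0.650 tz -0.000 wz -0.0000 rows 2
  tx -0.000 ty 0.650 tz -0.000 wz -0.0000 rows 2
```

Request:
{"name": "play_rows", "arguments": {"increments": [{"tx": 0, "ty": 0, "tz": 0.01, "wx": 0, "wy": 0, "wz": 0, "gripper": 0.5}, {"tx": 0, "ty": 0.1, "tz": 0.01, "wx": 0, "wy": 0, "wz": 0, "gripper": 0.5}, {"tx": 0, "ty": 0.25, "tz": 0.01, "wx": 0, "wy": 0, "wz": 0, "gripper": 0.5}, {"tx": 0, "ty": 0.4, "tz": 0.01, "wx": 0, "wy": 0, "wz": 0, "gripper": 0.5}, {"tx": 0, "ty": 0.5, "tz": 0.01, "wx": 0, "wy": 0, "wz": 0, "gripper": 0.5}, {"tx": 0, "ty": 0.5, "tz": 0.01, "wx": 0, "wy": 0, "wz": 0, "gripper": 0.5}]}}

```text
clock: 10.12
tool_pos: [0.5314, 0.0419, 0.0126]
eef_rot: [180.0, -0.0, -4.7]
ft_force: [-0.3, -4.4, 6.2]
finger_gap: 0.655
grasp_force: 30.0
```

```bash
python3 - <<'E'
from meas import *
snap('scene','s3');D=np.load('s3.npz');p=D['p']
s=get_state();print(s['clock'],s['tool_pos'],s['ft_force'])
w=cv2.resize(p[210:345,260:420],None,fx=4.5,fy=4.4,interpolation=2);cv2.imwrite('pics/s3c.png',w[:,:,::-1])
E
```

```text
10.175 [0.53142659 0.0420725  0.01263311] [-0.75718888 -5.27570668  5.73056437]
```

View pics/s3c.png

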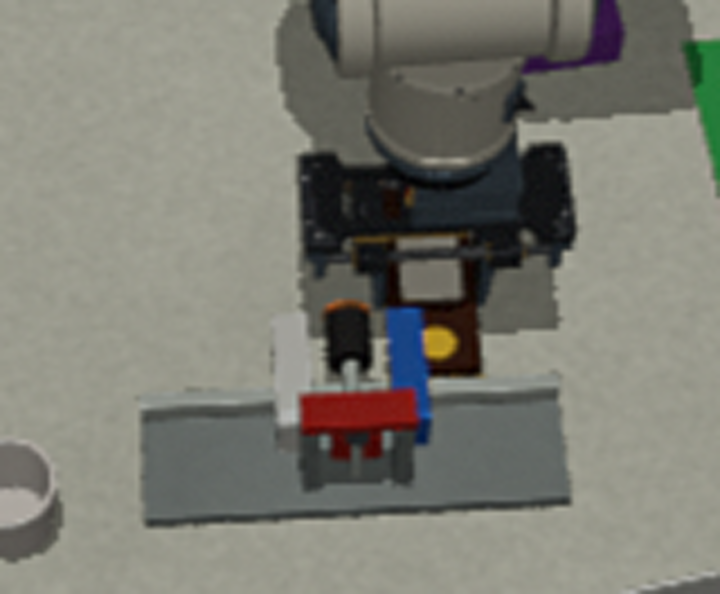

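The gold end, at (440,343) in the crop, is partly under the blue bracket and close to the fence. Checking the gap.

```bash
python3 - <<'E'
from meas import *
D=np.load('s3.npz');p=D['p']
o=np.array([.5885,-.0222]);M=np.array([[.9969,.0785],[-.0785,.9969]])
for n,uv,z in(('boxcorner',(366.7,294.8),.04),('fence top front L',(260+142/4.5,210+402/4.4),.03),('fence top front R',(260+555/4.5,210+380/4.4),.03),('bluetip',(260+405/4.5,210+310/4.4),.055),('whitetip',(260+291/4.5,210+316/4.4),.055)):
    print(n,((ray(D,uv,z)[0,:2]-o)@M).round(4))
c,a,m=blob(p,(20,120,100),(35,255,255),(345,275,372,300));print(c,a,((ray(D,c,.04)[0,:2]-o)@M).round(4), cv2.boundingRect(m))
E
```

```text
boxcorner [0.0266 0.0872]
fence top front L [ 0.031 -0.137]
fence top front R [0.0292 0.1375]
bluetip [-0.0168  0.0402]
whitetip [-0.0162 -0.0358]
[357.33333333 287.4047619 ] 42 [-0.0002  0.0615] (355, 284, 7, 8)
```

Gap is about 4 mm and the pose agrees with the plan. Running the gold end through.

Request:
{"name": "play_rows", "arguments": {"increments": [{"tx": 0, "ty": 0.15, "tz": 0, "wx": 0, "wy": 0, "wz": 0, "gripper": 0.5}, {"tx": 0, "ty": 0.3, "tz": 0, "wx": 0, "wy": 0, "wz": 0, "gripper": 0.5}, {"tx": 0, "ty": 0.45, "tz": 0, "wx": 0, "wy": 0, "wz": 0, "gripper": 0.5}, {"tx": 0, "ty": 0.52, "tz": 0, "wx": 0, "wy": 0, "wz": 0, "gripper": 0.5}, {"tx": 0, "ty": 0.58, "tz": 0, "wx": 0, "wy": 0, "wz": 0, "gripper": 0.5}, {"tx": 0, "ty": 0.64, "tz": 0, "wx": 0, "wy": 0, "wz": 0, "gripper": 0.5}, {"tx": 0, "ty": 0.7, "tz": 0, "wx": 0, "wy": 0, "wz": 0, "gripper": 0.5}]}}

```text
clock: 11.05
tool_pos: [0.5259, -0.0268, 0.0126]
eef_rot: [-180.0, -0.0, -4.6]
ft_force: [1.5, 6.4, 4.3]
finger_gap: 0.657
grasp_force: 30.0
```

Request:
{"name": "play_rows", "arguments": {"increments": [{"tx": 0, "ty": 0.15, "tz": 0, "wx": 0, "wy": 0, "wz": 0, "gripper": 0.5}, {"tx": 0, "ty": 0.35, "tz": 0, "wx": 0, "wy": 0, "wz": 0, "gripper": 0.5}, {"tx": 0, "ty": 0.55, "tz": 0, "wx": 0, "wy": 0, "wz": 0, "gripper": 0.5}, {"tx": 0, "ty": 0.75, "tz": 0, "wx": 0, "wy": 0, "wz": 0, "gripper": 0.5}, {"tx": 0, "ty": 0.95, "tz": 0, "wx": 0, "wy": 0, "wz": 0, "gripper": 0.5}, {"tx": 0, "ty": 0.95, "tz": 0, "wx": 0, "wy": 0, "wz": 0, "gripper": 0.5}, {"tx": 0, "ty": 0.95, "tz": 0, "wx": 0, "wy": 0, "wz": 0, "gripper": 0.5}]}}

```text
clock: 11.92
tool_pos: [0.5179, -0.1225, 0.0126]
eef_rot: [179.9, -0.0, -4.6]
ft_force: [-0.2, -4.2, 4.9]
finger_gap: 0.655
grasp_force: 30.0
```

```bash
python3 - <<'E'
from meas import *
from plan import *
s=get_state();o=np.array([.5885,-.0222]);M=np.array([[.9969,.0785],[-.0785,.9969]]);S=lambda x,y:o+np.array([x,y])@M.T
print(s['tool_pos'],s['ft_force'],(s['tool_pos'][:2]-o)@M)
snap('scene','s4');D=np.load('s4.npz');p=D['p']
c,a,m=blob(p,(20,120,100),(35,255,255),(275,275,345,315));print('gold',c,a,((ray(D,c,.04)[0,:2]-o)@M).round(4))
x,y=S(-.062,.11);print(S(-.062,.11))
plan([(*s['tool_pos'][:2],.10,-4.5),(.46,-.06,.12,75),(.46,.06,.12,130),(x,y,.12,175.5),(x,y,.03,175.5)])
E
```

```text
[ 0.5179418  -0.1224511   0.01264937] [-0.16627045 -4.21906783  4.94154783] [-0.06246975 -0.10547914]
gold [301.81481481 290.03703704] 54 [-0.0003 -0.1052]
[0.5353272 0.092326 ]
[0.518, -0.122, 0.1, -4.5]
  tx 0.000 ty 0.001 tz -0.873 wz -0.0004 rows 2
[0.46, -0.06, 0.12, 75.0]
  tx -0.627 ty -0.577 tz -0.200 wz -0.2208 rows 8
[0.46, 0.06, 0.12, 130.0]
  tx 0.580 ty -0.155 tz -0.000 wz -0.0764 rows 3
  tx 0.586 ty 0.130 tz -0.000 wz -0.0764 rows 3
[0.535, 0.092, 0.12, 175.5]
  tx -0.237 ty 0.785 tz -0.000 wz -0.1264 rows 5
[0.535, 0.092, 0.03, 175.5]
  tx 0.000 ty 0.000 tz 0.900 wz -0.0000 rows 2
```

Gold reads at station (0, -105 mm), so it is clear of the white bracket. Next: lift, turn end for end, and return to the infeed.

Request:
{"name": "play_rows", "arguments": {"increments": [{"tx": 0, "ty": 0, "tz": -0.3, "wx": 0, "wy": 0, "wz": 0, "gripper": 0.5}, {"tx": 0, "ty": 0, "tz": -0.9, "wx": 0, "wy": 0, "wz": 0, "gripper": 0.5}, {"tx": 0, "ty": 0, "tz": -0.9, "wx": 0, "wy": 0, "wz": 0, "gripper": 0.5}, {"tx": 0, "ty": 0, "tz": -0.9, "wx": 0, "wy": 0, "wz": 0, "gripper": 0.5}]}}

```text
clock: 12.48
tool_pos: [0.5173, -0.1211, 0.1018]
eef_rot: [180.0, 0.0, -4.6]
ft_force: [-0.4, 0.0, -2.2]
finger_gap: 0.656
grasp_force: 30.0
```

Request:
{"name": "play_rows", "arguments": {"increments": [{"tx": -0.15, "ty": -0.15, "tz": -0.05, "wx": 0, "wy": 0, "wz": -0.025, "gripper": 0.5}, {"tx": -0.3, "ty": -0.3, "tz": -0.1, "wx": 0, "wy": 0, "wz": -0.05, "gripper": 0.5}, {"tx": -0.45, "ty": -0.45, "tz": -0.15, "wx": 0, "wy": 0, "wz": -0.08, "gripper": 0.5}, {"tx": -0.63, "ty": -0.58, "tz": -0.2, "wx": 0, "wy": 0, "wz": -0.11, "gripper": 0.5}, {"tx": -0.63, "ty": -0.58, "tz": -0.2, "wx": 0, "wy": 0, "wz": -0.14, "gripper": 0.5}, {"tx": -0.63, "ty": -0.58, "tz": -0.2, "wx": 0, "wy": 0, "wz": -0.17, "gripper": 0.5}, {"tx": -0.63, "ty": -0.58, "tz": -0.2, "wx": 0, "wy": 0, "wz": -0.2, "gripper": 0.5}, {"tx": -0.63, "ty": -0.58, "tz": -0.2, "wx": 0, "wy": 0, "wz": -0.22, "gripper": 0.5}, {"tx": -0.63, "ty": -0.58, "tz": -0.2, "wx": 0, "wy": 0, "wz": -0.22, "gripper": 0.5}]}}

```text
clock: 13.6
tool_pos: [0.4589, -0.0578, 0.121]
eef_rot: [-179.8, 0.0, 74.6]
ft_force: [-0.1, 0.0, -3.2]
finger_gap: 0.655
grasp_force: 30.0
```

Request:
{"name": "play_rows", "arguments": {"increments": [{"tx": 0.2, "ty": -0.05, "tz": 0, "wx": 0, "wy": 0, "wz": -0.025, "gripper": 0.5}, {"tx": 0.4, "ty": -0.1, "tz": 0, "wx": 0, "wy": 0, "wz": -0.05, "gripper": 0.5}, {"tx": 0.58, "ty": -0.15, "tz": 0, "wx": 0, "wy": 0, "wz": -0.076, "gripper": 0.5}, {"tx": 0.58, "ty": -0.15, "tz": 0, "wx": 0, "wy": 0, "wz": -0.076, "gripper": 0.5}]}}

```text
clock: 14.1
tool_pos: [0.4602, 0.0029, 0.1217]
eef_rot: [-179.9, -0.0, 101.9]
ft_force: [0.6, 0.7, -3.0]
finger_gap: 0.652
grasp_force: 30.0
```

Request:
{"name": "play_rows", "arguments": {"increments": [{"tx": 0.2, "ty": 0.04, "tz": 0, "wx": 0, "wy": 0, "wz": -0.025, "gripper": 0.5}, {"tx": 0.4, "ty": 0.08, "tz": 0, "wx": 0, "wy": 0, "wz": -0.05, "gripper": 0.5}, {"tx": 0.59, "ty": 0.13, "tz": 0, "wx": 0, "wy": 0, "wz": -0.076, "gripper": 0.5}, {"tx": 0.59, "ty": 0.13, "tz": 0, "wx": 0, "wy": 0, "wz": -0.076, "gripper": 0.5}]}}

```text
clock: 14.6
tool_pos: [0.4612, 0.0627, 0.122]
eef_rot: [-180.0, -0.0, 129.1]
ft_force: [-0.6, 0.2, -2.5]
finger_gap: 0.658
grasp_force: 30.0
```

```bash
cat >> plan.py <<'E'
o=np.array([.5885,-.0222]);M=np.array([[.9969,.0785],[-.0785,.9969]]);S=lambda x,y:o+np.array([x,y])@M.T
E
python3 - <<'E'
from plan import *
s=get_state();print(s['clock'],s['tool_pos'],s['eef_rot'],s['q'].round(0),s['ft_force'])
x,y=S(-.062,.11)
plan([(x,y,.12,175.5),(x,y,.03,175.5)])
E
```

```text
14.6 [0.46118385 0.06272621 0.12197135] [-1.79963633e+02 -2.38579769e-02  1.29133408e+02] [  0.  23. 105.  -0.  52. -39.] [-0.63117517  0.19253715 -2.52815079]
[0.535, 0.092, 0.12, 175.5]
  tx -0.238 ty 0.762 tz 0.020 wz -0.1288 rows 5
[0.535, 0.092, 0.03, 175.5]
  tx 0.000 ty 0.000 tz 0.900 wz -0.0000 rows 2
```

Request:
{"name": "play_rows", "arguments": {"increments": [{"tx": -0.05, "ty": 0.15, "tz": 0, "wx": 0, "wy": 0, "wz": -0.025, "gripper": 0.5}, {"tx": -0.1, "ty": 0.3, "tz": 0, "wx": 0, "wy": 0, "wz": -0.05, "gripper": 0.5}, {"tx": -0.15, "ty": 0.45, "tz": 0, "wx": 0, "wy": 0, "wz": -0.08, "gripper": 0.5}, {"tx": -0.23, "ty": 0.65, "tz": 0, "wx": 0, "wy": 0, "wz": -0.11, "gripper": 0.5}, {"tx": -0.23, "ty": 0.75, "tz": 0, "wx": 0, "wy": 0, "wz": -0.129, "gripper": 0.5}, {"tx": -0.23, "ty": 0.75, "tz": 0, "wx": 0, "wy": 0, "wz": -0.129, "gripper": 0.5}, {"tx": -0.23, "ty": 0.75, "tz": 0, "wx": 0, "wy": 0, "wz": -0.129, "gripper": 0.5}]}}

```text
clock: 15.48
tool_pos: [0.5334, 0.0915, 0.1221]
eef_rot: [-180.0, -0.1, 175.4]
ft_force: [-0.0, -0.3, -3.5]
finger_gap: 0.658
grasp_force: 30.0
```

Request:
{"name": "play_rows", "arguments": {"increments": [{"tx": 0, "ty": 0, "tz": 0.4, "wx": 0, "wy": 0, "wz": 0, "gripper": 0.5}, {"tx": 0, "ty": 0, "tz": 0.9, "wx": 0, "wy": 0, "wz": 0, "gripper": 0.5}, {"tx": 0, "ty": 0, "tz": 0.9, "wx": 0, "wy": 0, "wz": 0, "gripper": 0.5}, {"tx": 0, "ty": 0, "tz": 0.9, "wx": 0, "wy": 0, "wz": 0, "gripper": 0.5}]}}

```text
clock: 15.98
tool_pos: [0.5344, 0.0921, 0.0338]
eef_rot: [180.0, 0.0, 175.7]
ft_force: [0.1, 0.0, -2.1]
finger_gap: 0.656
grasp_force: 30.0
```

```bash
python3 - <<'E'
from meas import *
from plan import *
s=get_state();print(s['clock'],s['tool_pos'],s['eef_rot'],s['ft_force'],(s['tool_pos'][:2]-o)@M)
snap('scene','s5');D=np.load('s5.npz');p=D['p']
c,a,m=blob(p,(0,150,100),(8,255,255),(352,265,400,310));print('red',c,a,((ray(D,c,.06)[0,:2]-o)@M).round(4))
x,y=S(-.063,.11)
plan([(x,y,.0124,175.5)])
E
```

```text
15.975 [0.53439733 0.09214608 0.03377105] [1.79996092e+02 4.45697898e-02 1.75667851e+02] [ 1.23234258e-01  1.28200939e-03 -2.13132611e+00] [-0.06291112  0.10974454]
red [373.56818182 282.36363636] 44 [-0.0034  0.1094]
[0.534, 0.092, 0.012, 175.5]
  tx 0.006 ty 0.001 tz 0.218 wz 0.0005 rows 1
```

Request:
{"name": "play_rows", "arguments": {"increments": [{"tx": -0.02, "ty": 0, "tz": 0.12, "wx": 0, "wy": 0, "wz": 0, "gripper": 0.5}, {"tx": -0.02, "ty": 0, "tz": 0.21, "wx": 0, "wy": 0, "wz": 0, "gripper": 0.5}, {"tx": -0.02, "ty": 0, "tz": 0.21, "wx": 0, "wy": 0, "wz": 0, "gripper": 0.5}, {"tx": -0.02, "ty": 0, "tz": 0.21, "wx": 0, "wy": 0, "wz": 0, "gripper": 0.5}]}}

```text
clock: 16.52
tool_pos: [0.5358, 0.0922, 0.0112]
eef_rot: [-180.0, -0.0, 175.8]
ft_force: [0.1, 0.9, -3.2]
finger_gap: 0.656
grasp_force: 30.0
```

Request:
{"name": "play_rows", "arguments": {"increments": [{"tx": 0, "ty": 0, "tz": 0.003, "wx": 0, "wy": 0, "wz": 0, "gripper": 0.5}, {"tx": 0, "ty": -0.1, "tz": 0.003, "wx": 0, "wy": 0, "wz": 0, "gripper": 0.5}, {"tx": 0, "ty": -0.25, "tz": 0.003, "wx": 0, "wy": 0, "wz": 0, "gripper": 0.5}, {"tx": 0, "ty": -0.4, "tz": 0.003, "wx": 0, "wy": 0, "wz": 0, "gripper": 0.5}, {"tx": 0, "ty": -0.5, "tz": 0.003, "wx": 0, "wy": 0, "wz": 0, "gripper": 0.5}, {"tx": 0, "ty": -0.5, "tz": 0.003, "wx": 0, "wy": 0, "wz": 0, "gripper": 0.5}]}}

```text
clock: 17.27
tool_pos: [0.5322, 0.0414, 0.0111]
eef_rot: [-180.0, -0.0, 175.7]
ft_force: [0.6, -0.1, -3.1]
finger_gap: 0.657
grasp_force: 30.0
```

```bash
python3 - <<'E'
from meas import *
from plan import *
s=get_state();print(s['clock'],s['tool_pos'],s['eef_rot'],s['ft_force'],(s['tool_pos'][:2]-o)@M)
snap('scene','s6');D=np.load('s6.npz');p=D['p']
c,a,m=blob(p,(0,150,100),(8,255,255),(355,265,400,300));print('red',c,a,((ray(D,c,.04)[0,:2]-o)@M).round(4))
E
```

```text
17.275 [0.5322443  0.04140656 0.01112343] [-1.79997545e+02 -2.75462935e-03  1.75694154e+02] [ 0.58831448 -0.09922368 -3.14198406] [-0.06107442  0.05899331]
red [357.37142857 287.22857143] 35 [-0.0008  0.0617]
```

Request:
{"name": "play_rows", "arguments": {"increments": [{"tx": 0, "ty": 0, "tz": 0.01, "wx": 0, "wy": 0, "wz": 0, "gripper": 0.5}, {"tx": 0, "ty": 0, "tz": 0.01, "wx": 0, "wy": 0, "wz": 0, "gripper": 0.5}, {"tx": 0, "ty": 0, "tz": 0.01, "wx": 0, "wy": 0, "wz": 0, "gripper": 0.5}]}}

```text
clock: 17.7
tool_pos: [0.5323, 0.0422, 0.0109]
eef_rot: [-180.0, 0.0, 175.8]
ft_force: [-5.5, -8.8, 18.5]
finger_gap: 0.656
grasp_force: 30.0
```

Request:
{"name": "play_rows", "arguments": {"increments": [{"tx": 0, "ty": -0.1, "tz": -0.006, "wx": 0, "wy": 0, "wz": 0, "gripper": 0.5}, {"tx": 0, "ty": -0.25, "tz": -0.006, "wx": 0, "wy": 0, "wz": 0, "gripper": 0.5}, {"tx": 0, "ty": -0.4, "tz": -0.006, "wx": 0, "wy": 0, "wz": 0, "gripper": 0.5}, {"tx": 0, "ty": -0.49, "tz": -0.006, "wx": 0, "wy": 0, "wz": 0, "gripper": 0.5}, {"tx": 0, "ty": -0.55, "tz": -0.006, "wx": 0, "wy": 0, "wz": 0, "gripper": 0.5}, {"tx": 0, "ty": -0.6, "tz": -0.006, "wx": 0, "wy": 0, "wz": 0, "gripper": 0.5}, {"tx": 0, "ty": -0.65, "tz": -0.006, "wx": 0, "wy": 0, "wz": 0, "gripper": 0.5}, {"tx": 0, "ty": -0.7, "tz": -0.006, "wx": 0, "wy": 0, "wz": 0, "gripper": 0.5}]}}

```text
clock: 18.7
tool_pos: [0.5273, -0.0276, 0.011]
eef_rot: [180.0, 0.0, 175.8]
ft_force: [0.1, 8.0, 6.9]
finger_gap: 0.655
grasp_force: 30.0
```

Request:
{"name": "play_rows", "arguments": {"increments": [{"tx": 0, "ty": -0.15, "tz": 0, "wx": 0, "wy": 0, "wz": 0, "gripper": 0.5}, {"tx": 0, "ty": -0.35, "tz": 0, "wx": 0, "wy": 0, "wz": 0, "gripper": 0.5}, {"tx": 0, "ty": -0.55, "tz": 0, "wx": 0, "wy": 0, "wz": 0, "gripper": 0.5}, {"tx": 0, "ty": -0.75, "tz": 0, "wx": 0, "wy": 0, "wz": 0, "gripper": 0.5}, {"tx": 0, "ty": -0.95, "tz": 0, "wx": 0, "wy": 0, "wz": 0, "gripper": 0.5}, {"tx": 0, "ty": -0.95, "tz": 0, "wx": 0, "wy": 0, "wz": 0, "gripper": 0.5}, {"tx": 0, "ty": -0.95, "tz": 0, "wx": 0, "wy": 0, "wz": 0, "gripper": 0.5}]}}

```text
clock: 19.58
tool_pos: [0.5205, -0.1234, 0.011]
eef_rot: [-180.0, 0.1, 175.7]
ft_force: [-0.2, -3.8, 4.6]
finger_gap: 0.658
grasp_force: 30.0
```

```bash
python3 - <<'E'
from meas import *
from plan import *
s=get_state();print(s['clock'],s['tool_pos'],s['ft_force'],(s['tool_pos'][:2]-o)@M)
snap('scene','s7');D=np.load('s7.npz');p=D['p']
c,a,m=blob(p,(0,150,100),(8,255,255),(285,275,320,310));print('red',c,a,((ray(D,c,.04)[0,:2]-o)@M).round(4))
D=np.load('top0.npz');c,a,m=blob(D['p'],(45,120,50),(75,255,255),(130,190,220,300));m=cv2.minAreaRect(max(cv2.findContours(m,0,1)[0],key=cv2.contourArea))
# green yaw: long edge
b=ray(D,cv2.boxPoints(m),0)[:,:2];e=[b[1]-b[0],b[2]-b[1]];e=max(e,key=np.linalg.norm);print('green yaw',np.degrees(np.arctan2(e[1],e[0])),b.mean(0))
g=b.mean(0)
plan([(*s['tool_pos'][:2],.10,s['eef_rot'][2]),(.46,-.02,.12,178),(*g,.12,178.7),(*g,.03,178.7)])
E
```

```text
19.575 [ 0.52049267 -0.12339107  0.01098279] [-0.18506938 -3.82645132  4.63236435] [-0.05985301 -0.10621595]
red [301.53191489 290.27659574] 47 [ 0.0004 -0.1061]
green yaw -0.9282141737806988 [0.44418546 0.32468135]
[0.52, -0.123, 0.1, 175.742]
  tx -0.000 ty -0.001 tz -0.890 wz 0.0000 rows 2
[0.46, -0.02, 0.12, 178.0]
  tx 0.680 ty 0.986 tz -0.200 wz -0.0063 rows 3
[0.444, 0.325, 0.12, 178.7]
  tx 0.070 ty 0.860 tz -0.000 wz -0.0005 rows 2
  tx 0.067 ty 0.860 tz -0.000 wz -0.0005 rows 2
  tx 0.064 ty 0.860 tz -0.000 wz -0.0005 rows 2
  tx 0.062 ty 0.860 tz -0.000 wz -0.0005 rows 2
[0.444, 0.325, 0.03, 178.7]
  tx 0.000 ty 0.000 tz 0.900 wz -0.0000 rows 2
```

Red reads at station (0, -106 mm), so it is clear too. Carrying the box to the green area.

Request:
{"name": "play_rows", "arguments": {"increments": [{"tx": 0, "ty": 0, "tz": -0.3, "wx": 0, "wy": 0, "wz": 0, "gripper": 0.5}, {"tx": 0, "ty": 0, "tz": -0.9, "wx": 0, "wy": 0, "wz": 0, "gripper": 0.5}, {"tx": 0, "ty": 0, "tz": -0.9, "wx": 0, "wy": 0, "wz": 0, "gripper": 0.5}, {"tx": 0, "ty": 0, "tz": -0.9, "wx": 0, "wy": 0, "wz": 0, "gripper": 0.5}]}}

```text
clock: 20.12
tool_pos: [0.5196, -0.1223, 0.1001]
eef_rot: [180.0, -0.0, 175.8]
ft_force: [0.7, 1.2, -4.1]
finger_gap: 0.654
grasp_force: 30.0
```

Request:
{"name": "play_rows", "arguments": {"increments": [{"tx": 0.3, "ty": 0.4, "tz": -0.2, "wx": 0, "wy": 0, "wz": -0.003, "gripper": 0.5}, {"tx": 0.68, "ty": 0.8, "tz": -0.2, "wx": 0, "wy": 0, "wz": -0.006, "gripper": 0.5}, {"tx": 0.68, "ty": 0.99, "tz": -0.2, "wx": 0, "wy": 0, "wz": -0.006, "gripper": 0.5}, {"tx": 0.68, "ty": 0.99, "tz": -0.2, "wx": 0, "wy": 0, "wz": -0.006, "gripper": 0.5}]}}

```text
clock: 20.62
tool_pos: [0.4586, -0.0175, 0.1195]
eef_rot: [180.0, -0.1, 178.0]
ft_force: [0.9, -0.4, -2.7]
finger_gap: 0.657
grasp_force: 30.0
```

Request:
{"name": "play_rows", "arguments": {"increments": [{"tx": 0.03, "ty": 0.4, "tz": 0, "wx": 0, "wy": 0, "wz": 0, "gripper": 0.5}, {"tx": 0.07, "ty": 0.86, "tz": 0, "wx": 0, "wy": 0, "wz": 0, "gripper": 0.5}, {"tx": 0.07, "ty": 0.86, "tz": 0, "wx": 0, "wy": 0, "wz": 0, "gripper": 0.5}]}}

```text
clock: 21.0
tool_pos: [0.4553, 0.0691, 0.1197]
eef_rot: [180.0, -0.1, 178.1]
ft_force: [-0.3, -1.0, -2.2]
finger_gap: 0.657
grasp_force: 30.0
```

Request:
{"name": "play_rows", "arguments": {"increments": [{"tx": 0.03, "ty": 0.4, "tz": 0, "wx": 0, "wy": 0, "wz": 0, "gripper": 0.5}, {"tx": 0.07, "ty": 0.86, "tz": 0, "wx": 0, "wy": 0, "wz": 0, "gripper": 0.5}, {"tx": 0.07, "ty": 0.86, "tz": 0, "wx": 0, "wy": 0, "wz": 0, "gripper": 0.5}]}}

```text
clock: 21.38
tool_pos: [0.452, 0.155, 0.1199]
eef_rot: [-180.0, -0.0, 178.1]
ft_force: [0.2, -0.9, -3.7]
finger_gap: 0.657
grasp_force: 30.0
```

Request:
{"name": "play_rows", "arguments": {"increments": [{"tx": 0.03, "ty": 0.4, "tz": 0, "wx": 0, "wy": 0, "wz": -0.001, "gripper": 0.5}, {"tx": 0.06, "ty": 0.86, "tz": 0, "wx": 0, "wy": 0, "wz": -0.001, "gripper": 0.5}, {"tx": 0.06, "ty": 0.86, "tz": 0, "wx": 0, "wy": 0, "wz": -0.001, "gripper": 0.5}]}}

```text
clock: 21.75
tool_pos: [0.4495, 0.2409, 0.12]
eef_rot: [-180.0, -0.0, 178.4]
ft_force: [0.1, -0.7, -3.9]
finger_gap: 0.659
grasp_force: 30.0
```

Request:
{"name": "play_rows", "arguments": {"increments": [{"tx": 0.03, "ty": 0.4, "tz": 0, "wx": 0, "wy": 0, "wz": -0.001, "gripper": 0.5}, {"tx": 0.06, "ty": 0.86, "tz": 0, "wx": 0, "wy": 0, "wz": -0.001, "gripper": 0.5}, {"tx": 0.06, "ty": 0.86, "tz": 0, "wx": 0, "wy": 0, "wz": -0.001, "gripper": 0.5}, {"tx": 0.06, "ty": 0.86, "tz": 0, "wx": 0, "wy": 0, "wz": -0.001, "gripper": 0.5}]}}

```text
clock: 22.25
tool_pos: [0.4458, 0.3246, 0.12]
eef_rot: [-179.9, -0.1, 178.6]
ft_force: [0.2, -0.8, -2.2]
finger_gap: 0.656
grasp_force: 30.0
```

```bash
python3 - <<'E'
from plan import *
s=get_state();print(s['clock'],s['tool_pos'],s['eef_rot'],s['ft_force'])
plan([(.444,.3247,.03,179),(.444,.3247,.0112,179)])
E
```

```text
22.25 [0.44578091 0.32457633 0.12004686] [-1.79933144e+02 -5.81931063e-02  1.78618907e+02] [ 0.21760723 -0.77008613 -2.23365576]
[0.444, 0.325, 0.03, 179.0]
  tx 0.018 ty 0.001 tz 0.900 wz -0.0011 rows 2
[0.444, 0.325, 0.011, 179.0]
  tx 0.000 ty 0.000 tz 0.188 wz -0.0000 rows 1
```

Request:
{"name": "play_rows", "arguments": {"increments": [{"tx": 0.02, "ty": 0, "tz": 0.45, "wx": 0, "wy": 0, "wz": -0.001, "gripper": 0.5}, {"tx": 0.02, "ty": 0, "tz": 0.9, "wx": 0, "wy": 0, "wz": -0.001, "gripper": 0.5}, {"tx": 0.02, "ty": 0, "tz": 0.9, "wx": 0, "wy": 0, "wz": -0.001, "gripper": 0.5}, {"tx": 0.02, "ty": 0, "tz": 0.9, "wx": 0, "wy": 0, "wz": -0.001, "gripper": 0.5}]}}

```text
clock: 22.75
tool_pos: [0.4443, 0.3257, 0.0319]
eef_rot: [180.0, 0.0, 179.0]
ft_force: [-0.2, 0.7, -2.1]
finger_gap: 0.658
grasp_force: 30.0
```

Request:
{"name": "play_rows", "arguments": {"increments": [{"tx": 0, "ty": 0, "tz": 0.1, "wx": 0, "wy": 0, "wz": 0, "gripper": 0.5}, {"tx": 0, "ty": 0, "tz": 0.18, "wx": 0, "wy": 0, "wz": 0, "gripper": 0.5}, {"tx": 0, "ty": 0, "tz": 0.18, "wx": 0, "wy": 0, "wz": 0, "gripper": 0.5}, {"tx": 0, "ty": 0, "tz": 0.18, "wx": 0, "wy": 0, "wz": 0, "gripper": 0.5}]}}

```text
clock: 23.25
tool_pos: [0.4435, 0.3263, 0.0128]
eef_rot: [180.0, 0.0, 179.0]
ft_force: [0.0, 0.4, -2.8]
finger_gap: 0.657
grasp_force: 30.0
```

Lower 2 mm to contact, open, then rise.

Request:
{"name": "play_rows", "arguments": {"increments": [{"tx": 0, "ty": 0, "tz": 0.01, "wx": 0, "wy": 0, "wz": 0, "gripper": 0.5}, {"tx": 0, "ty": 0, "tz": 0.018, "wx": 0, "wy": 0, "wz": 0, "gripper": 0.5}, {"tx": 0, "ty": 0, "tz": 0.018, "wx": 0, "wy": 0, "wz": 0, "gripper": 0.5}, {"tx": 0, "ty": 0, "tz": 0.018, "wx": 0, "wy": 0, "wz": 0, "gripper": 1}, {"tx": 0, "ty": 0, "tz": 0.018, "wx": 0, "wy": 0, "wz": 0, "gripper": 1}, {"tx": 0, "ty": 0, "tz": 0.018, "wx": 0, "wy": 0, "wz": 0, "gripper": 1}, {"tx": 0, "ty": 0, "tz": 0.018, "wx": 0, "wy": 0, "wz": 0, "gripper": 1}, {"tx": 0, "ty": 0, "tz": 0.018, "wx": 0, "wy": 0, "wz": 0, "gripper": 1}]}}

```text
clock: 24.25
tool_pos: [0.4435, 0.3263, 0.0109]
eef_rot: [-180.0, -0.0, 179.0]
ft_force: [0.4, 0.1, -0.9]
finger_gap: 1.002
grasp_force: 0.0
```

Request:
{"name": "play_rows", "arguments": {"increments": [{"tx": 0, "ty": 0, "tz": -0.3, "wx": 0, "wy": 0, "wz": 0, "gripper": 1}, {"tx": 0, "ty": 0, "tz": -0.7, "wx": 0, "wy": 0, "wz": 0, "gripper": 1}, {"tx": 0, "ty": 0, "tz": -1, "wx": 0, "wy": 0, "wz": 0, "gripper": 1}, {"tx": 0, "ty": 0, "tz": -1, "wx": 0, "wy": 0, "wz": 0, "gripper": 1}]}}

```text
clock: 24.75
tool_pos: [0.4446, 0.3269, 0.113]
eef_rot: [179.9, 0.2, 179.0]
ft_force: [-0.5, 0.6, -0.2]
finger_gap: 0.998
grasp_force: 0.0
```

Request:
{"name": "play_rows", "arguments": {"increments": [{"tx": 0, "ty": -0.4, "tz": -0.5, "wx": 0, "wy": 0, "wz": 0, "gripper": 1}, {"tx": 0, "ty": -0.9, "tz": -1, "wx": 0, "wy": 0, "wz": 0, "gripper": 1}, {"tx": 0, "ty": -0.9, "tz": -1, "wx": 0, "wy": 0, "wz": 0, "gripper": 1}, {"tx": 0, "ty": -0.9, "tz": -1, "wx": 0, "wy": 0, "wz": 0, "gripper": 1}]}}

```text
clock: 25.25
tool_pos: [0.4419, 0.2362, 0.2104]
eef_rot: [180.0, -0.0, 179.0]
ft_force: [-0.7, -0.2, -0.8]
finger_gap: 1.001
grasp_force: 0.0
```

```bash
python3 - <<'E'
from meas import *
s=get_state();print(s['clock'],s['tool_pos'])
snap('scene','s9');D=np.load('s9.npz');p=D['p']
c,a,m=blob(p,(20,120,100),(35,255,255),(405,205,470,285));g=ray(D,c,.04)[0];print('gold',c,a,g)
c,a,m=blob(p,(0,150,100),(8,255,255),(405,205,470,285));r=ray(D,c,.04)[0];print('red',c,a,r,(g+r)/2)
w=cv2.resize(p[190:310,370:530],None,fx=4.5,fy=4.5,interpolation=2);cv2.imwrite('pics/s9c.png',w[:,:,::-1])
E
```

```text
25.25 [0.4419024  0.23615029 0.21044715]
gold [434.5 221.5] 40 [0.38289647 0.32775067 0.04      ]
red [443.  252.5] 38 [0.50460997 0.32529077 0.04      ] [0.44375322 0.32652072 0.04      ]
```

View pics/s9c.png

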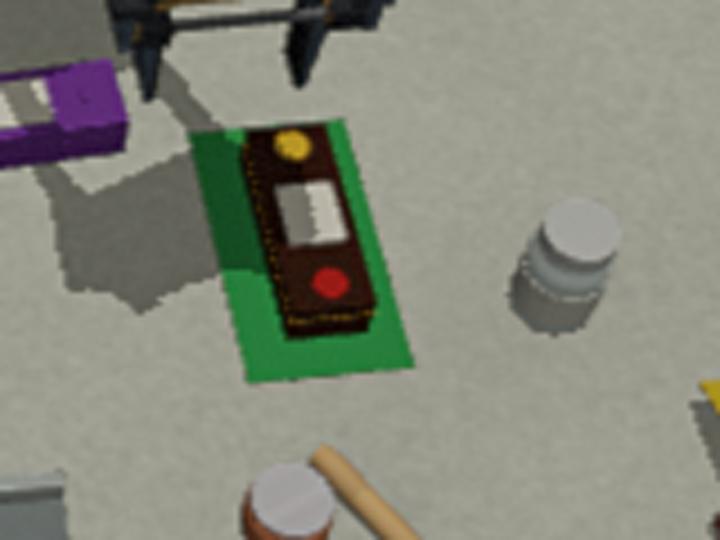

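The box lies lid up in the middle of the green area, with gold at (293,145) and red at (331,283). The jar and tin are untouched.

```bash
python3 -c "
from cell import *
print(job_done())"
```

```text
the job is handed in; nothing more can be done
None
```

I ran both sticker ends through the press, set the box down lid up, within about 2 mm of the green area's middle by camera, and handed the job in at about 25 s; no verdict came back.

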